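# Balance the press lever on the trimming post

## Task

The steel press lever has a ballast weight locked somewhere inside it that cannot be seen. Lift it off its rack, keeping it level, find by trial lifts where it balances, and leave it lying balanced and level across the orange saddle on top of the post stand, in the saddle's channel, touching nothing else. Handle it gently, do not let it tip or press it hard on rack or stand, and leave the other things on the bench alone.

Things in the scene. Friction and masses are not known exactly. Their poses are not given: they have to be found in the camera images.
- lever: press lever: straight steel tube 360 mm long (own x), 16 wide (y), 30 high (z up), black ball knob (dia 34) on its -x end, red band and fork on +x; 410 overall; 0.35-0.6 kg. Origin: mid-length of the tube, underside. Hidden ballast: balance point up to 80 mm either side of origin along x. Held off balance, it loads the gripper with weight x distance. Starts in the rack along the rack's y
- rack: fixed wooden plank 100 x 300 x 14 mm with two blue rests that hold the lever. Origin: centre of the plank's underside on the table; long axis = own y. The rests stand at y = +125 and -125 mm, each 12 mm long along y and 44 mm wide; the lever's underside lies 70 mm above the table between lips 8 mm high, 22 mm apart
- rack_rest (a point): point midway between the two rests at the height of their resting faces (70 mm above the table)
- stand: fixed post stand: paper-wrapped block 100 x 100 x 60 mm with green dots, a thin steel post and on it an orange saddle. Origin: centre of the block's underside on the table. The saddle's channel runs along the stand's own y
- saddle (a point): centre of the saddle's flat resting face, 135 mm above the table. The face is 18 mm long along the stand's y and lies between two lips 6 mm high, 22 mm apart (in the stand's x), each 8 mm thick. The lever, either way round, stays level on it only when its balance point is over the face, so within 9 mm of this point
- disc0: clear plastic moulding, round, 48 mm diameter, 11 mm high, with three studs, on the table near the stand; origin centre of underside
- disc1: like disc0, lying on the rack's plank
- disc2: like disc0, on the table at the back
- cutters: side cutters with red handles, 130 mm long (own x), 65 mm wide, 15 mm high, on the table near the stand; origin on the underside near the pivot
- tape: yellow tape roll, 90 mm outer diameter, 24 mm high; origin centre of underside
- jar: white jar with blue cap, 52 mm diameter, 75 mm high; origin centre of underside
- tray: blue open tray 90 x 120 x 35 mm; origin centre of underside

How it is judged:
On the way:
1. the lever is lifted clear of the rack, level (height (world z) of lever above 0.08 m and contact force between lever and rack below 0.1 N and angle between lever's own x axis and vertical between 1.47 and 1.67 rad), for 0.2 s.
At the end, for the whole second after the job is handed in: the lever lies released and at rest in the saddle's channel (underside within 3 mm of the saddle's face, sideways within 7 mm), upright and level within 2.3 degrees, carried by the stand alone and clear of the rack (angle between lever's own x axis and vertical between 1.53 and 1.61 rad and angle between lever's own z axis and vertical below 0.08 rad and y of saddle in the frame of lever between -0.007 and 0.007 m and z of saddle in the frame of lever between -0.003 and 0.003 m and contact force between lever and stand above 1 N and contact force between lever and rack below 0.1 N and linear speed of lever below 0.01 m/s and angular speed of lever below 0.05 rad/s); the robot touches nothing.
It fails at once if the lever is tipped more than 14 degrees from level (angle between lever's own x axis and vertical below 1.32 rad or angle between lever's own x axis and vertical above 1.82 rad).
It fails at once if the lever is pressed or dropped on the stand or the rack with more than 25 N (contact force between lever and stand above 25 N or contact force between lever and rack above 25 N).
It fails at once if a bystander is moved more than 15 mm (distance of any of disc0, disc1, disc2, cutters, tape, jar, tray from where it was at the start of the episode above 0.015 m).
It also fails if it takes over 67 s, if anything falls off the work surface, if the arm or the gripper's body presses on something with over 40 N, if the wrist force passes 120 N, or if a joint passes its speed limit or range.

## Robot

A 7-joint arm with a two-finger parallel gripper is mounted at the origin on the work surface. World frame = base frame: x ahead of the robot, y to its left, z up, the work surface at z = 0. Lengths are in m, angles in rad, forces in N, time in s.
With the tool pointing down it reaches from about 0.35 to 0.775 m from the base axis. Payload 3.1 kg.
Tool frame: the origin (TCP) lies on the centre line of the jaws, within the pads' length; the fingertips stand 17 mm ahead of it and the grasp point (between the pads) lies 2 mm behind it; z points along the fingers, y is the line along which they close (so a half turn about z gives the same grasp; the last joint's range is limited). The gripper opens to 85 mm and grips with 20 to 120 N. Pads are 22 mm wide; open, the fingers measure 114 mm over their backs; the gripper's body (76 mm by 85 mm) begins 54 mm behind the grasp point. The pads swing forward as they close: fully open they stand 13 mm farther back than shut.
Start: joints at [-1.25, 0.311, 0.014, 1.512, -0.004, 1.319, -0.027], TCP at [0.195, 0.514, 0.223] pointing down, gripper open.
Joint ranges: [-2.7, 2.7], [-0.3, 1.91], [-1.27, 1.3], [0.12, 2.57], [-1.44, 4.58], [0.2, 2.03], [-3.05, 3.05]. Speed limits (rad/s): [2.79, 2.79, 3.14, 3.14, 3.14, 3.14, 3.14].

## Interface

Orientations are given as a 3x3 rotation matrix whose columns are the frame's x, y, z axes.
In Python, from bench import read_state, camera, get_calibration, robot gives the robot as it stands. The module is installed in compiled form; this text tells all that it offers.
- The arm moves only by the shell command python3 -m creep 'ROWS' [FORCE]. ROWS is JSON, a list of rows, each a list of 7 numbers: the shift along the tool's x, y, z in cm, then the turn, a rotation vector about the tool's x, y, z in rad, then the finger opening in cm, from 0 to 8.54. In form: [[dx, dy, dz, wx, wy, wz, gripper], ...]. A call has 1 to 8 rows; each row shifts and turns the commanded pose from where the row before left it, along the tool's axes as they then stand; what a row does not reach is not made up. A row lasts 1/8 s, in which the tool goes at most 62.5 mm and 10.7 degrees, less where a joint would pass 70% of its speed; a pose out of reach is approached as far as the arm can. A call is refused whole if a number of a shift passes 6.25 or a number of a turn 0.188, either way. A call with a gripper value outside its range is refused whole. The fingers move at their own pace and stop on an object; FORCE is the grip in N (left out, the last holds). Time passes only in rows, so rows that do not move let the fingers close. It gives the time, the measured TCP pose, the force, the opening and the grip force at its end, in the units of the state.
- read_state(): the state, without advancing time (a new reading comes with each control period).
- camera(name): name is "scene" or "top"; returns the picture (400x640x3 uint8, blue, green, red); there is no depth.
- get_calibration(name): a dict with "mtx" (3x3 intrinsics, pixels), "distortion" ([k1, k2, p1, p2, k3] as OpenCV has them; the pictures are not rectified), "extrinsics" (4x4, takes a point from camera to world coordinates). Camera axes: x right, y up, looking along -z (the intrinsics and any distortion apply to the point x, -y, -z); pixel columns grow to the right and rows downward; lengths in m; the calibration is good to about 2 mm. A picture is of the moment at which its call begins. get_calibration takes no time and is no camera call.
- robot.hand_in(): hands the job in; it is judged then, once.
The state is a dict: "time_s": time; "joint_positions": joint angles; "qvel": joint speeds; "joint_torque": joint torques, N m; "eef_pos": TCP position; "ee_rot": TCP orientation; "wrist_force": force on the tool from outside, world axes, zero at the start; "torque": the same for the moment, N m; "finger_gap": opening from 0.0 (shut) to 1.0 (fully open); "grip_force": force on a finger pad.
Only numpy, scipy, OpenCV 4.12 (cv2) and the standard library are available. Lean on these libraries where they do the work, as an engineer would, in place of code of your own. Each camera call takes 0.05 s, during which the arm holds its last target. There are 200 camera calls.

## Working session

There is one attempt and no reset: what is moved stays moved. The work goes in short steps, Python scripts to look and compute and a shell command to move; the robot and the scene stay as the last step left them, time stands still between calls to the robot, and variables do not carry over. Pictures are saved under pics/ and viewed, at most 10 in all, crops included, and the job is handed in when it is done.

```bash
mkdir -p pics; cat > h.py <<'E'
import numpy as np, cv2
from bench import read_state, camera, get_calibration, robot
def ray(name,uv):
    c=get_calibration(name);K=np.array(c["mtx"]);D=np.array(c["distortion"]);E=np.array(c["extrinsics"])
    p=cv2.undistortPoints(np.array(uv,float).reshape(-1,1,2),K,D).reshape(-1,2)
    d=np.c_[p[:,0],-p[:,1],-np.ones(len(p))]@E[:3,:3].T
    return E[:3,3],d
def plane(name,uv,z):
    o,d=ray(name,uv); return o+d*((z-o[2])/d[:,2])[:,None]
E
python3 - <<'E'
from h import *
for n in("scene","top"):
    cv2.imwrite(f"pics/{n}0.png",camera(n)); c=get_calibration(n); print(n,np.round(c["extrinsics"],3).tolist())
s=read_state();print(s["ee_rot"],s["wrist_force"],s["torque"],s["time_s"])
E
```

```text
scene [[0.544, -0.577, 0.61, 1.084], [0.839, 0.355, -0.413, -0.341], [0.022, 0.736, 0.677, 0.747], [0.0, 0.0, 0.0, 1.0]]
top [[-0.003, 0.987, -0.159, 0.379], [-1.0, -0.001, 0.012, 0.06], [0.012, 0.159, 0.987, 1.021], [0.0, 0.0, 0.0, 1.0]]
[[-9.34919462e-01  3.54859319e-01 -6.80871021e-04]
 [ 3.54859964e-01  9.34917325e-01 -2.00042309e-03]
 [-7.33106608e-05 -2.11184834e-03 -9.99997767e-01]] [-0.21599016 -0.3886554   0.4080112 ] [-0.01186543 -0.00061963 -0.01191032] 0.1
```

View pics/scene0.png

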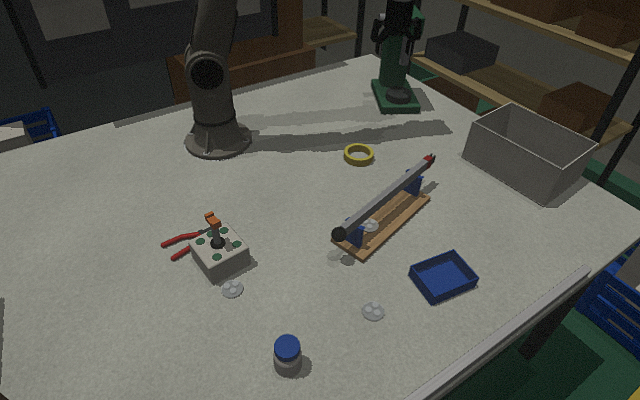

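View pics/top0.png

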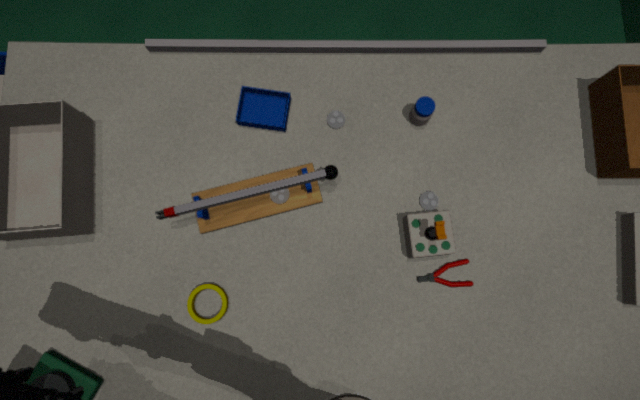

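The scene view shows the lever in the rack: knob at (338,234), fork at (430,160). The stand is at (218,250), with the orange saddle at (212,220). In the top view the knob is at (331,172), the red fork at (165,212) and the saddle at (440,230). The saddle channel runs roughly along world y.

```bash
cat > m.py <<'E'
from h import *
def tri(a,b):
    (o1,d1),(o2,d2)=ray("scene",[a]),ray("top",[b]); d1,d2=d1[0],d2[0]
    t=np.linalg.lstsq(np.c_[d1,-d2],o2-o1,rcond=None)[0]; p,q=o1+t[0]*d1,o2+t[1]*d2
    return (p+q)/2,np.linalg.norm(p-q)
def blob(im,lo,hi,roi):
    x0,y0,x1,y1=roi; h=cv2.cvtColor(im,cv2.COLOR_BGR2HSV); m=np.zeros(h.shape[:2],np.uint8)
    m[y0:y1,x0:x1]=cv2.inRange(h,np.array(lo),np.array(hi))[y0:y1,x0:x1]
    c=max(cv2.findContours(m,cv2.RETR_EXTERNAL,cv2.CHAIN_APPROX_NONE)[0],key=cv2.contourArea)
    M=cv2.moments(c); return np.array([M["m10"],M["m01"]])/M["m00"],c
E
python3 - <<'E'
from m import *
T=cv2.imread("pics/top0.png");S=cv2.imread("pics/scene0.png")
O=([6,120,70],[20,255,255])
ot,ct=blob(T,*O,(420,205,460,255)); os_,cs=blob(S,*O,(190,200,240,250))
print("orange",ot,os_,tri(os_,ot)); r=cv2.minAreaRect(ct);print(r, plane("top",cv2.boxPoints(r),.141).round(4).tolist())
K=([0,0,0],[180,255,38])
kt,c1=blob(T,*K,(320,162,342,182));ks,c2=blob(S,*K,(328,224,348,246));print("knob",kt,cv2.contourArea(c1),ks,cv2.contourArea(c2),tri(ks,kt),plane("top",[kt],.085))
# tube top: grey bright between knob and red
g=cv2.cvtColor(T,cv2.COLOR_BGR2HSV)
rt,c=blob(T,[0,130,60],[6,255,255],(150,200,185,225));print("red",rt,plane("top",[rt],.085))
# stand block: paper outline, green dots
gm=cv2.inRange(g,np.array([55,60,30]),np.array([95,255,255]))
gm[:,:400]=0;gm[:,460:]=0;gm[:205]=0;gm[265:]=0
for c in cv2.findContours(gm,0,2)[0]:
    (u,v),rr=cv2.minEnclosingCircle(c); 
    if rr>2: print("dot",u,v,rr,plane("top",[[u,v]],.06).round(4))
a=cv2.resize(T[150:270,150:350],None,fx=4,fy=4,interpolation=2)[:, :]
b=cv2.resize(T[195:270,395:480],None,fx=6,fy=6,interpolation=2)
cv2.imwrite("pics/c1.png",a);cv2.imwrite("pics/c2.png",b)
E
```

```text
orange [440.32846715 229.84671533] [212.60483871 219.99462366] (array([ 0.46295262, -0.18656046,  0.13384191]), np.float64(0.00017739538128133564))
((440.3299865722656, 229.80999755859375), (18.10193634033203, 9.758074760437012), 81.8698959350586) [[0.4797, -0.1726, 0.141], [0.4825, -0.1928, 0.141], [0.4452, -0.1963, 0.141], [0.4424, -0.1762, 0.141]]
knob [330.56666667 172.00724638] 115.0 [338.56702254 234.32502966] 140.5 (array([0.59870433, 0.04186244, 0.08485879]), np.float64(0.00018025479885697991)) [[0.59862183 0.04178921 0.085     ]]
red [168.57795699 211.20967742] [[0.50986031 0.39894075 0.085     ]]
dot 432.4285583496094 248.89285278320312 4.146817684173584 [[ 0.4271 -0.1873  0.06  ]]
dot 419.875 246.5 4.155292510986328 [[ 0.4324 -0.1592  0.06  ]]
dot 445.5 245.0 4.031229019165039 [[ 0.4358 -0.2171  0.06  ]]
dot 415.5 223.0 4.031229019165039 [[ 0.4856 -0.1513  0.06  ]]
dot 437.6428527832031 217.5 3.677114725112915 [[ 0.4982 -0.2022  0.06  ]]
```

View pics/c1.png

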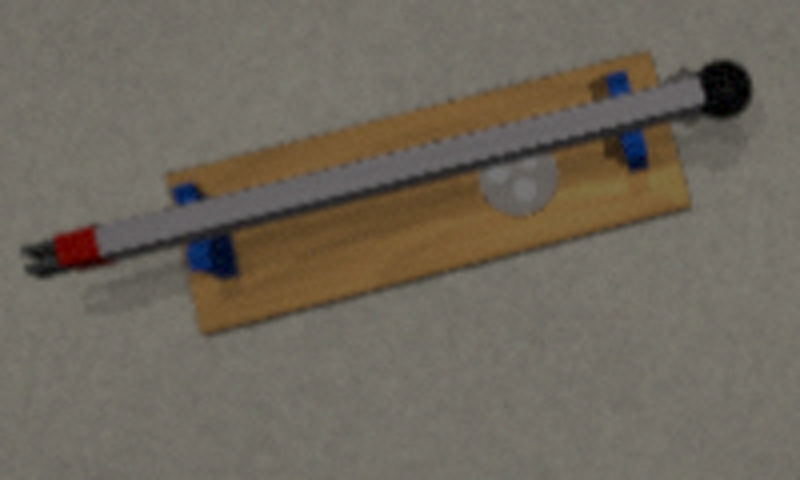

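View pics/c2.png

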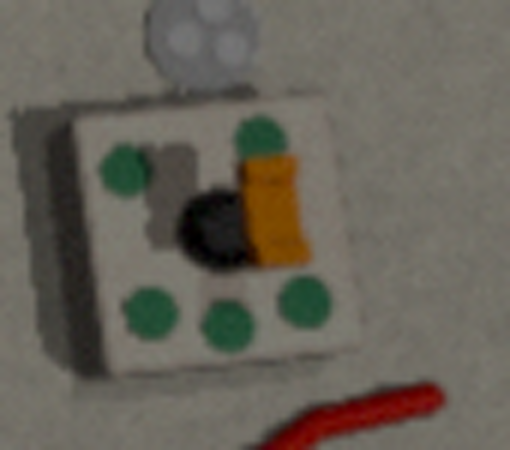

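The crops confirm the lever's axis line and the rack. The block's top corners in the stand crop are near (75,115), (320,97), (358,348) and (115,373), and the saddle is at (275,212). I'll turn the tool across the lever first.

```bash
python3 -m creep '[[0,0,0,0,0,0.16,8.5],[0,0,0,0,0,0.16,8.5],[0,0,0,0,0,0.16,8.5],[0,0,0,0,0,0.16,8.5],[0,0,0,0,0,0.16,8.5],[0,0,0,0,0,0.16,8.5],[0,0,0,0,0,0,8.5]]' 120
cat > go.py <<'E'
import sys
from h import *
s=read_state();R=np.array(s["ee_rot"]);p=np.array(s["eef_pos"])
tx,ty,tz,ya=map(float,sys.argv[1:5])  # target TCP, angle (deg) of tool x axis in world
a=np.degrees(np.arctan2(R[1,0],R[0,0]))
print("t",s["time_s"],"p",p.round(4),"tilt z",R[:,2].round(4),"cm in tool",(R.T@(np.array([tx,ty,tz])-p)*100).round(2),"wz",np.radians((a-ya+180)%360-180).round(4),"j7",round(s["joint_positions"][6],2))
E
python3 go.py .5514 .232 .16 104
python3 - <<'E'
from h import *
q=plane("top",np.array([[75,115],[320,97],[358,348],[115,373]])/6+[395,195],.06)[:,:2]
print(q.round(4),q.mean(0));d=np.roll(q,-1,0)-q;print(np.degrees(np.arctan2(d[:,1],d[:,0])))
E
```

```text
time_s: 0.98
eef_pos: [0.195, 0.5139, 0.222]
ee_rot: [[-0.247, 0.969, -0.0], [0.969, 0.247, -0.001], [-0.001, -0.001, -1.0]]
wrist_force: [-0.7, 1.0, -0.7]
finger_gap: 0.997
grip_force: 0.0
t 0.975 p [0.195  0.5139 0.222 ] tilt z [-2.0e-04 -1.2e-03 -1.0e+00] cm in tool [-36.12  27.56   6.23] wz 0.0057 j7 -0.94
[[ 0.5059 -0.1338]
 [ 0.5127 -0.2272]
 [ 0.4179 -0.2367]
 [ 0.4086 -0.1455]] [ 0.46127737 -0.18582973]
[ -85.81339859 -174.26682868   95.79051423    6.84635965]
```

```bash
python3 -m creep '[[-4.5,3.45,0,0,0,0,8.5],[-4.5,3.45,0,0,0,0,8.5],[-4.5,3.45,0,0,0,0,8.5],[-4.5,3.45,0,0,0,0,8.5],[-4.5,3.45,0,0,0,0,8.5],[-4.5,3.45,0,0,0,0,8.5],[-4.5,3.45,2,0,0,0,8.5],[-4.5,3.45,2,0,0,0,8.5]]' 120 >/dev/null
python3 -m creep '[[0,0,0,0,0,0,8.5],[0,0,0,0,0,0,8.5]]'; python3 go.py .5514 .232 .103 104
```

```text
time_s: 2.22
eef_pos: [0.5506, 0.2335, 0.1821]
ee_rot: [[-0.247, 0.969, -0.001], [0.969, 0.247, 0.001], [0.001, -0.001, -1.0]]
wrist_force: [0.1, 0.1, 0.2]
finger_gap: 0.998
grip_force: 0.0
t 2.225 p [0.5506 0.2335 0.1821] tilt z [-1.5e-03  6.0e-04 -1.0e+00] cm in tool [-0.17  0.05  7.91] wz 0.0053 j7 -0.04
```

```bash
python3 -m creep '[[0,0,2.5,0,0,0,8.5],[0,0,2.5,0,0,0,8.5],[0,0,2.0,0,0,0,8.5],[0,0,1.5,0,0,0,6],[0,0,0,0,0,0,4.5],[0,0,0,0,0,0,3.5],[0,0,0,0,0,0,2.4],[0,0,0,0,0,0,2.4]]' 20
python3 - <<'E'
from h import *
cv2.imwrite("pics/g.png",cv2.resize(np.hstack([camera("top")[130:250,150:350],camera("scene")[130:250,300:500]]),None,fx=2,fy=2,interpolation=2)); s=read_state();print(s["torque"],s["wrist_force"])
E
```

```text
time_s: 3.22
eef_pos: [0.5516, 0.2331, 0.0983]
ee_rot: [[-0.245, 0.969, 0.001], [0.969, 0.245, 0.001], [0.0, 0.001, -1.0]]
wrist_force: [-0.9, -0.1, -0.7]
finger_gap: 0.279
grip_force: 0.0
[ 0.01348276 -0.04360574  0.02532203] [ 0.17036927 -0.70012197 -0.90731216]
```

View pics/g.png

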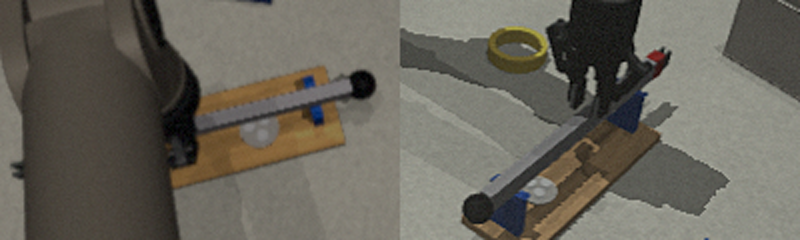

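The fingers straddle the tube with a 24 mm opening and no contact. Next I close gently.

```bash
python3 -m creep '[[0,0,0.2,0,0,0,1.8],[0,0,0,0,0,0,1.4],[0,0,0,0,0,0,1.0],[0,0,0,0,0,0,0.5],[0,0,0,0,0,0,0],[0,0,0,0,0,0,0]]' 20; python3 -m creep '[[0,0,0,0,0,0,0],[0,0,0,0,0,0,0]]' 100
cat > tq.py <<'E'
from h import *
s=read_state();R=np.array(s["ee_rot"]);print("t",s["time_s"],"p",np.round(s["eef_pos"],4),"R2",R[2].round(4),"F",np.round(s["wrist_force"],2),"Ttool",(R.T@np.array(s["torque"])).round(3),"Ftool",(R.T@np.array(s["wrist_force"])).round(2),"gap",s["finger_gap"],s["grip_force"])
E
python3 tq.py
```

```text
time_s: 4.08
eef_pos: [0.5511, 0.2331, 0.0956]
ee_rot: [[-0.246, 0.969, 0.0], [0.969, 0.246, 0.0], [0.0, 0.0, -1.0]]
wrist_force: [0.2, 0.4, -0.1]
finger_gap: 0.001
grip_force: 0.0
time_s: 4.32
eef_pos: [0.5511, 0.2331, 0.0956]
ee_rot: [[-0.246, 0.969, 0.0], [0.969, 0.246, 0.0], [0.0, 0.0, -1.0]]
wrist_force: [0.3, -0.8, -0.3]
finger_gap: 0.001
grip_force: 0.0
t 4.325 p [0.5511 0.2331 0.0956] R2 [ 0.e+00  1.e-04 -1.e+00] F [ 0.29 -0.83 -0.28] Ttool [-0.043  0.02  -0.037] Ftool [-0.88  0.08  0.28] gap 0.0008761978108312931 0.0
```

```bash
python3 - <<'E'
from h import *
t=camera("top");s=camera("scene");cv2.imwrite("pics/g2.png",np.hstack([cv2.resize(t[130:250,150:350],None,fx=2,fy=2),cv2.resize(s[130:250,340:440],None,fx=4,fy=4,interpolation=2)[120:360]]))
E
```

```text
(no output)
```

View pics/g2.png

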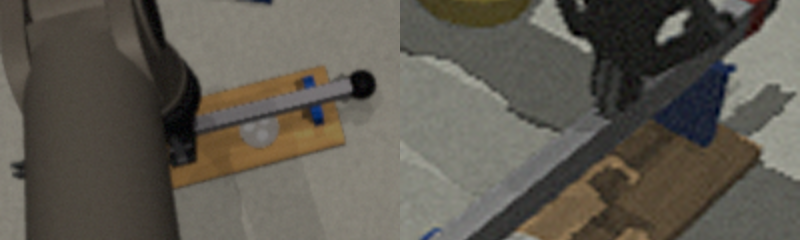

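```bash
python3 - <<'E'
from m import *
def proj(n,P):
    c=get_calibration(n);E=np.linalg.inv(np.array(c["extrinsics"]));q=(np.array(P)@E[:3,:3].T+E[:3,3])*[1,-1,-1]
    return cv2.projectPoints(q.reshape(-1,1,3),np.zeros(3),np.zeros(3),np.array(c["mtx"]),np.array(c["distortion"]))[0].reshape(-1,2).round(1).tolist()
for P in([.5511,.2331,.0786],[.5511,.2331,.1],[.5511,.2331,.07]): print(P,proj("scene",[P]),proj("top",[P]))
T=cv2.imread("pics/top0.png");g=cv2.cvtColor(T,cv2.COLOR_BGR2GRAY)
for n,cols in(("scene",(365,375,391,405)),("top",(200,230,260,290))):
    im=cv2.imread(f"pics/{n}0.png");gg=cv2.cvtColor(im,cv2.COLOR_BGR2GRAY)
    for c in cols:
        r=range(150,225); v=gg[150:225,c].astype(int); print(n,c,150,v.tolist())
E
```

```text
[0.5511, 0.2331, 0.0786] [[390.9, 193.8]] [[245.4, 193.3]]
[0.5511, 0.2331, 0.1] [[392.2, 187.2]] [[243.6, 191.5]]
[0.5511, 0.2331, 0.07] [[390.4, 196.4]] [[246.1, 194.0]]
scene 365 150 [71, 66, 59, 110, 132, 135, 137, 133, 141, 138, 67, 56, 67, 59, 65, 62, 80, 142, 141, 140, 138, 141, 134, 139, 140, 137, 136, 136, 144, 139, 132, 137, 138, 138, 142, 141, 138, 137, 137, 136, 145, 141, 137, 143, 138, 139, 137, 140, 137, 142, 133, 139, 136, 143, 140, 126, 109, 114, 115, 117, 124, 122, 113, 51, 56, 52, 52, 52, 45, 39, 107, 155, 154, 110, 107]
scene 375 150 [140, 135, 138, 138, 143, 142, 144, 144, 145, 111, 112, 143, 138, 141, 138, 146, 134, 141, 143, 141, 138, 139, 135, 137, 141, 136, 136, 137, 144, 137, 143, 142, 135, 137, 134, 137, 135, 139, 144, 148, 142, 142, 139, 141, 142, 144, 144, 123, 111, 110, 114, 113, 122, 125, 99, 50, 53, 49, 54, 56, 49, 61, 101, 107, 109, 104, 102, 97, 91, 83, 123, 146, 120, 116, 116]
scene 391 150 [137, 134, 133, 133, 133, 140, 135, 140, 138, 135, 133, 137, 136, 138, 137, 135, 139, 134, 134, 134, 140, 136, 143, 138, 141, 139, 138, 137, 141, 136, 148, 140, 1
[... 1258 characters left out ...]
60 150 [112, 113, 114, 112, 110, 109, 110, 107, 114, 113, 112, 108, 113, 113, 111, 109, 110, 111, 112, 111, 109, 114, 111, 113, 110, 106, 94, 97, 97, 98, 96, 94, 90, 90, 92, 95, 98, 100, 98, 97, 99, 90, 59, 41, 51, 70, 85, 76, 77, 73, 75, 84, 83, 86, 90, 100, 100, 101, 96, 90, 94, 96, 93, 98, 94, 96, 92, 76, 70, 98, 111, 112, 110, 113, 109]
top 290 150 [111, 107, 109, 111, 110, 116, 110, 111, 109, 109, 110, 113, 109, 113, 114, 118, 113, 104, 92, 92, 95, 91, 89, 89, 94, 92, 95, 88, 102, 99, 100, 100, 100, 102, 94, 45, 46, 68, 83, 85, 78, 77, 81, 82, 85, 90, 93, 98, 106, 104, 104, 101, 101, 102, 99, 101, 101, 101, 99, 83, 74, 99, 113, 115, 113, 112, 110, 113, 113, 110, 114, 113, 109, 114, 114]
```

```bash
python3 - <<'E'
from m import *
for n,cols in(("scene",(355,365,375)),("top",(260,290))):
    a=cv2.imread(f"pics/{n}0.png");b=camera(n)
    for c in cols:
        for im in(a,b): print(n,c,cv2.cvtColor(im,6)[165:225,c].tolist())
    if n=="scene": cv2.imwrite("pics/g3.png",cv2.resize(b[100:260,320:450],None,fx=4.5,fy=3.7,interpolation=2))
E
python3 tq.py
```

```text
scene 355 [55, 109, 141, 142, 142, 142, 139, 143, 140, 144, 140, 136, 137, 137, 143, 142, 136, 136, 145, 141, 143, 140, 143, 139, 143, 145, 138, 138, 141, 143, 138, 136, 136, 144, 142, 140, 145, 139, 144, 140, 138, 132, 137, 136, 143, 137, 144, 144, 123, 112, 115, 117, 115, 117, 124, 110, 43, 48, 52, 53]
scene 355 [60, 68, 91, 93, 92, 88, 88, 85, 90, 85, 85, 82, 132, 147, 150, 139, 126, 122, 127, 128, 127, 126, 128, 126, 132, 130, 121, 127, 126, 129, 120, 127, 128, 127, 130, 127, 126, 127, 128, 133, 118, 122, 128, 135, 137, 135, 139, 134, 122, 122, 118, 120, 129, 124, 128, 116, 48, 56, 54, 49]
scene 365 [62, 80, 142, 141, 140, 138, 141, 134, 139, 140, 137, 136, 136, 144, 139, 132, 137, 138, 138, 142, 141, 138, 137, 137, 136, 145, 141, 137, 143, 138, 139, 137, 140, 137, 142, 133, 139, 136, 143, 140, 126, 109, 114, 115, 117, 124, 122, 113, 51, 56, 52, 52, 52, 45, 39, 107, 155, 154, 110, 107]
scene 365 [67, 88, 85, 88, 91, 90, 89, 89, 90, 87, 91, 87, 90, 91, 90, 91, 85, 88, 82, 127, 137, 131, 122, 128, 131, 129, 124, 129, 129, 125, 128, 131, 121, 125, 124, 124, 125, 120, 128, 123, 118, 
[... 1243 characters left out ...]
 91, 89, 89, 94, 92, 95, 88, 102, 99, 100, 100, 100, 102, 94, 45, 46, 68, 83, 85, 78, 77, 81, 82, 85, 90, 93, 98, 106, 104, 104, 101, 101, 102, 99, 101, 101, 101, 99, 83, 74, 99, 113, 115, 113, 112, 110, 113, 113, 110, 114, 113, 109, 114, 114]
top 290 [129, 129, 117, 107, 106, 107, 104, 103, 102, 104, 103, 98, 98, 114, 114, 114, 113, 114, 114, 102, 55, 53, 76, 97, 98, 93, 88, 88, 87, 91, 93, 96, 99, 111, 112, 108, 107, 108, 109, 111, 108, 105, 106, 96, 84, 77, 105, 114, 118, 116, 115, 114, 116, 116, 117, 116, 117, 118, 116, 116]
t 4.525 p [0.5511 0.233  0.0956] R2 [ 0.e+00  1.e-04 -1.e+00] F [ 0.41  0.45 -0.35] Ttool [-0.013  0.007  0.004] Ftool [0.33 0.51 0.35] gap 0.0037236774402797717 0.0
```

View pics/g3.png

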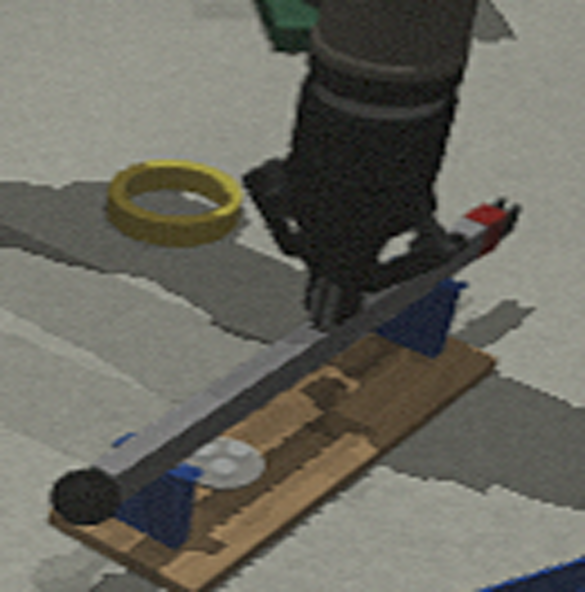

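The lever hasn't moved. The shut fingers end on its top edge at scene (391,188), so the tips sit near z = 0.10, higher than the TCP reading suggests. I'll raise the tool, open, and go about 2 cm deeper.

```bash
python3 -m creep '[[0,0,0.1,0,0,0,0],[0,0,0.1,0,0,0,0],[0,0,0,0,0,0,0]]' 20; python3 tq.py
```

```text
time_s: 4.9
eef_pos: [0.551, 0.233, 0.0934]
ee_rot: [[-0.246, 0.969, -0.0], [0.969, 0.246, -0.0], [-0.0, -0.0, -1.0]]
wrist_force: [0.2, 0.1, 0.7]
finger_gap: -0.002
grip_force: 0.0
t 4.9 p [0.551  0.233  0.0934] R2 [-1.e-04 -3.e-04 -1.e+00] F [0.15 0.13 0.69] Ttool [ 0.012 -0.033  0.001] Ftool [ 0.09  0.18 -0.69] gap -0.0016666414877873435 0.0
```

```bash
python3 -m creep '[[0,0,-2,0,0,0,4],[0,0,-1,0,0,0,6],[0,0,0,0,0,0,6],[0,0,0,0,0,0,6],[0,0,2,0,0,0,6],[0,0,1.5,0,0,0,6],[0,0,1.0,0,0,0,6]]' 20; python3 -m creep '[[0,0,0.3,0,0,0,4.5],[0,0,0,0,0,0,3.5],[0,0,0,0,0,0,2.6],[0,0,0,0,0,0,2.6]]';python3 - <<'E'
from h import *
b=camera("scene");cv2.imwrite("pics/g4.png",cv2.resize(b[100:260,320:450],None,fx=4.5,fy=3.7,interpolation=2))
E
python3 tq.py
```

```text
time_s: 5.78
eef_pos: [0.5502, 0.2327, 0.077]
ee_rot: [[-0.246, 0.969, -0.002], [0.969, 0.246, -0.001], [-0.0, -0.002, -1.0]]
wrist_force: [0.3, -0.5, -0.3]
finger_gap: 0.706
grip_force: 0.0
time_s: 6.28
eef_pos: [0.5516, 0.2332, 0.0762]
ee_rot: [[-0.245, 0.969, 0.001], [0.969, 0.245, 0.001], [0.0, 0.001, -1.0]]
wrist_force: [0.6, 0.6, -0.5]
finger_gap: 0.308
grip_force: 0.0
t 6.325 p [0.5514 0.2332 0.0761] R2 [ 2.e-04  1.e-03 -1.e+00] F [ 0.12 -0.11  0.04] Ttool [ 0.008  0.003 -0.05 ] Ftool [-0.13  0.09 -0.04] gap 0.3089807079587425 0.0
```

View pics/g4.png

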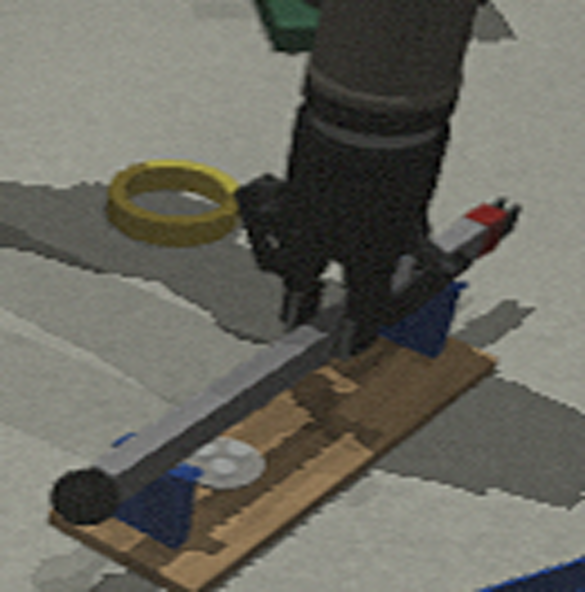

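The fingers now straddle the tube, with the front tip at crop (345,355). I'll go 4 mm lower, then close.

```bash
python3 -m creep '[[0,0,0.4,0,0,0,2.6],[0,0,0,0,0,0,1.9],[0,0,0,0,0,0,1.4],[0,0,0,0,0,0,1.0],[0,0,0,0,0,0,0.5],[0,0,0,0,0,0,0.5]]' 20; python3 tq.py;  python3 -m creep '[[0,0,0,0,0,0,0],[0,0,0,0,0,0,0]]' 60;python3 tq.py
```

```text
time_s: 7.08
eef_pos: [0.5509, 0.233, 0.0712]
ee_rot: [[-0.246, 0.969, -0.0], [0.969, 0.246, -0.0], [-0.0, -0.0, -1.0]]
wrist_force: [-0.7, -0.0, -4.0]
finger_gap: 0.179
grip_force: 21.2
t 7.075 p [0.5509 0.233  0.0712] R2 [-1.e-04 -3.e-04 -1.e+00] F [-0.73 -0.02 -3.96] Ttool [0.24  0.012 0.015] Ftool [ 0.16 -0.71  3.96] gap 0.1791380148958912 21.218851804733276
time_s: 7.32
eef_pos: [0.5512, 0.2331, 0.0713]
ee_rot: [[-0.246, 0.969, 0.0], [0.969, 0.246, -0.0], [-0.0, 0.0, -1.0]]
wrist_force: [0.1, 0.2, -4.2]
finger_gap: 0.172
grip_force: 60.3
t 7.325 p [0.5512 0.2331 0.0713] R2 [-1.e-04  2.e-04 -1.e+00] F [ 0.12  0.23 -4.2 ] Ttool [ 0.128 -0.032 -0.158] Ftool [0.19 0.17 4.2 ] gap 0.17189173440600972 60.319576263427734
```

```bash
python3 -m creep '[[0,0,-0.1,0,0,0,0],[0,0,-0.2,0,0,0,0],[0,0,-0.2,0,0,0,0],[0,0,0,0,0,0,0],[0,0,0,0,0,0,0]]' 100;python3 tq.py;python3 - <<'E'
from m import *
s=camera("scene");t=camera("top");K=([0,0,0],[180,255,38])
kt,_=blob(t,*K,(320,162,342,182));ks,_=blob(s,*K,(328,219,350,246));print(kt,ks,tri(ks,kt))
E
python3 -m creep '[[0,0,0,0,0,0,0]]';python3 tq.py
```

```text
time_s: 7.95
eef_pos: [0.5512, 0.233, 0.0767]
ee_rot: [[-0.245, 0.969, 0.0], [0.969, 0.245, 0.0], [0.0, 0.0, -1.0]]
wrist_force: [-0.6, -0.5, -4.1]
finger_gap: 0.162
grip_force: 97.9
t 7.95 p [0.5512 0.233  0.0767] R2 [ 1.e-04  1.e-04 -1.e+00] F [-0.61 -0.49 -4.1 ] Ttool [ 0.082  0.086 -0.017] Ftool [-0.32 -0.71  4.1 ] gap 0.16153239376719702 97.85768866539001
[330.45652174 170.36521739] [339.35526316 233.11622807] (array([0.60102903, 0.04210266, 0.09072063]), np.float64(7.877148735095409e-05))
time_s: 8.18
eef_pos: [0.5512, 0.233, 0.0766]
ee_rot: [[-0.245, 0.969, 0.0], [0.969, 0.245, 0.0], [0.0, 0.0, -1.0]]
wrist_force: [-1.8, 0.5, -4.5]
finger_gap: 0.161
grip_force: 97.9
t 8.175 p [0.5512 0.233  0.0766] R2 [ 0.e+00  1.e-04 -1.e+00] F [-1.83  0.52 -4.51] Ttool [ 0.061  0.042 -0.09 ] Ftool [ 0.95 -1.65  4.51] gap 0.16124056030881298 97.85848617553711
```

```bash
cat > avg.py <<'E'
from h import *
A=[]
for i in range(24):
    camera("top"); s=read_state();R=np.array(s["ee_rot"]);A.append(np.r_[R.T@np.array(s["torque"]),R.T@np.array(s["wrist_force"])])
A=np.array(A);m=A.mean(0);e=A.std(0)/24**.5;print("t",s["time_s"],m.round(4),e.round(4),"d mm",-1000*m[1]/m[5],"+-",1000*e[1]/m[5])
E
python3 avg.py
```

```text
t 9.375 [ 0.0892  0.0715 -0.0508 -0.1025 -0.5387  4.5441] [0.005  0.0068 0.0048 0.1095 0.0808 0.0852] d mm -15.733801118558876 +- 1.488290758557356
```

```bash
python3 -m creep '[[0,0,-0.4,0,0,0,0],[0,0,-0.4,0,0,0,0],[0,0,0,0,0,0,0],[0,0,0,0,0,0,0]]' 100;python3 avg.py
```

```text
time_s: 9.88
eef_pos: [0.5511, 0.233, 0.0847]
ee_rot: [[-0.245, 0.969, 0.0], [0.969, 0.245, 0.0], [0.0, 0.0, -1.0]]
wrist_force: [0.3, -0.5, -5.0]
finger_gap: 0.164
grip_force: 97.9
t 11.075 [ 5.0000e-04  8.6900e-02  1.6000e-03 -1.2830e-01 -2.6200e-02  4.6922e+00] [0.005  0.0047 0.0078 0.1012 0.0952 0.1   ] d mm -18.515058224050154 +- 1.0033662749870167
```

```bash
python3 -m creep '[[0,0,0.5,0,0,0,0],[0,0,0.5,0,0,0,0],[0,0,0.2,0,0,0,0],[0,0,0.1,0,0,0,0],[0,0,0,0,0,0,0]]' 100;python3 -m creep '[[0,0,0,0,0,0,1.8],[0,0,0,0,0,0,2.6],[0,0,0,0,0,0,3],[0,0,0,0,0,0,3],[-1.0,0,0,0,0,0,3],[-0.85,0,0,0,0,0,3],[0,0,0,0,0,0,3]]' 20; python3 tq.py
```

```text
time_s: 11.7
eef_pos: [0.551, 0.233, 0.0716]
ee_rot: [[-0.246, 0.969, -0.0], [0.969, 0.246, -0.0], [-0.0, -0.0, -1.0]]
wrist_force: [-0.8, -0.6, -4.9]
finger_gap: 0.161
grip_force: 97.9
time_s: 12.58
eef_pos: [0.5563, 0.2129, 0.0717]
ee_rot: [[-0.243, 0.97, 0.0], [0.97, 0.243, -0.001], [-0.001, 0.0, -1.0]]
wrist_force: [0.3, 0.5, 0.2]
finger_gap: 0.351
grip_force: 0.0
t 12.575 p [0.5563 0.2129 0.0717] R2 [-1.1e-03  2.0e-04 -1.0e+00] F [0.35 0.47 0.16] Ttool [-0.029  0.004  0.012] Ftool [ 0.38  0.45 -0.16] gap 0.35131571991760085 0.0
```

```bash
python3 -m creep '[[0,0,0,0,0,0,2.3],[0,0,0,0,0,0,1.6],[0,0,0,0,0,0,1.0],[0,0,0,0,0,0,0.5],[0,0,0,0,0,0,0.5]]' 20; python3 -m creep '[[0,0,0,0,0,0,0],[0,0,0,0,0,0,0],[0,0,-0.1,0,0,0,0],[0,0,-0.4,0,0,0,0],[0,0,-0.4,0,0,0,0],[0,0,-0.5,0,0,0,0],[0,0,0,0,0,0,0],[0,0,0,0,0,0,0]]' 100;python3 avg.py
```

```text
time_s: 13.2
eef_pos: [0.5555, 0.2156, 0.0716]
ee_rot: [[-0.246, 0.969, -0.0], [0.969, 0.246, 0.0], [0.0, -0.0, -1.0]]
wrist_force: [-0.4, 0.9, 0.7]
finger_gap: 0.183
grip_force: 20.4
time_s: 14.2
eef_pos: [0.5556, 0.2151, 0.0856]
ee_rot: [[-0.246, 0.969, -0.0], [0.969, 0.246, -0.0], [0.0, -0.0, -1.0]]
wrist_force: [-0.8, -0.1, -4.7]
finger_gap: 0.16
grip_force: 99.3
t 15.4 [-1.900e-03 -7.000e-04  2.100e-03  1.321e-01  6.690e-02  4.563e+00] [0.0066 0.0064 0.0084 0.0721 0.1241 0.1039] d mm 0.15380164478968086 +- 1.4043374401305253
```

```bash
python3 -m creep '[[0,0,-1,0,0,0,0],[0,0,-1.5,0,0,0,0],[0,0,-1.5,0,0,0.05,0],[0,0,-1.5,0,0,0.05,0],[0,0,-1.2,0,0,0.05,0],[0,0,-0.5,0,0,0,0],[0,0,0,0,0,0,0],[0,0,0,0,0,0,0]]' 100;python3 go.py .4628 -.186 .157 95.6
```

```text
time_s: 16.4
eef_pos: [0.5552, 0.215, 0.1572]
ee_rot: [[-0.098, 0.995, -0.001], [0.995, 0.098, -0.0], [-0.0, -0.001, -1.0]]
wrist_force: [-0.0, -0.5, -4.3]
finger_gap: 0.16
grip_force: 99.3
t 16.4 p [0.5552 0.215  0.1572] tilt z [-1.e-03 -3.e-04 -1.e+00] cm in tool [-39.   -13.14   0.04] wz 0.0008 j7 -0.14
```

```bash
python3 -m creep '[[-1.5,-0.5,-0.5,0,0,0,0],[-2.5,-0.84,0,0,0,0,0],[-3,-1,0,0,0,0,0],[-3,-1,0,0,0,0,0],[-3,-1,0,0,0,0,0],[-3,-1,0,0,0,0,0],[-2.5,-0.84,0,0,0,0,0],[-1,-0.39,0,0,0,0,0]]' 100;python3 -m creep '[[-1.5,-0.5,0,0,0,0,0],[-2.5,-0.84,0,0,0,0,0],[-3,-1,0,0,0,0,0],[-3,-1,0,0,0,0,0],[-3,-1,0,0,0,0,0],[-3,-1,0,0,0,0,0],[-2.5,-0.84,0,0,0,0,0],[-1,-0.39,0,0,0,0,0]]' >/dev/null; python3 -m creep '[[0,0,0,0,0,0,0],[0,0,0,0,0,0,0]]' >/dev/null; python3 go.py .4628 -.186 .157 95.6; python3 - <<'E'
from h import *
t=camera("top");s=camera("scene");cv2.imwrite("pics/topA.png",t);cv2.imwrite("pics/sceneA.png",s)
cv2.imwrite("pics/A.png",np.hstack([cv2.resize(t[150:350,300:500],None,fx=2,fy=2),cv2.resize(s[150:300,110:260],(400,400))]))
E
```

```text
time_s: 17.4
eef_pos: [0.5084, 0.011, 0.1629]
ee_rot: [[-0.093, 0.996, -0.0], [0.996, 0.093, -0.001], [-0.001, -0.0, -1.0]]
wrist_force: [0.4, 0.5, -4.2]
finger_gap: 0.158
grip_force: 99.3
t 18.65 p [ 0.4637 -0.1839  0.1624] tilt z [-0.      0.0015 -1.    ] cm in tool [-0.2  -0.11  0.54] wz 0.0031 j7 0.61
```

View pics/A.png

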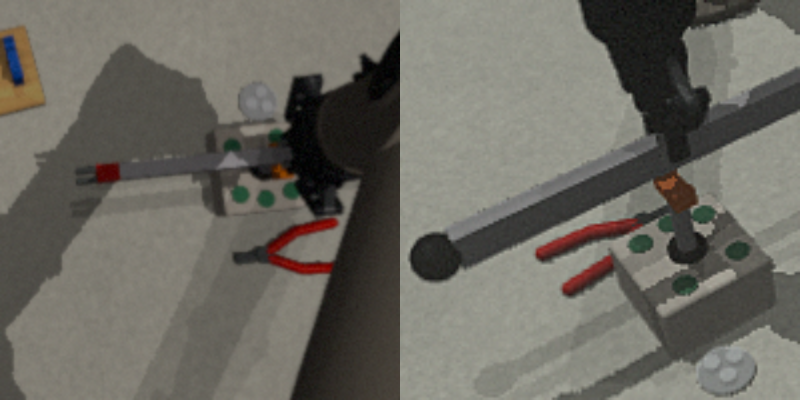

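The lever hangs level over the saddle, with the fork in the top view at crop (100,172) and the saddle just below the tube at (280,170). I'll check the tube's line against the saddle.

```bash
python3 - <<'E'
from m import *
T=cv2.imread("pics/topA.png");S=cv2.imread("pics/sceneA.png")
rt,_=blob(T,[0,130,60],[6,255,255],(335,220,365,250));print("red top",rt,plane("top",[rt],.176))
g=cv2.cvtColor(T,6)
for c in(375,390,400,405): print(c,220,g[220:245,c].tolist())
K=([0,0,0],[180,255,40]);ks,_=blob(S,*K,(110,232,137,258));print("knob",plane("scene",[ks],.176))
E
```

```text
red top [353.43468468 235.75675676] [[ 0.44737157 -0.00136118  0.176     ]]
375 220 [76, 78, 78, 78, 81, 78, 76, 75, 74, 73, 77, 73, 72, 75, 75, 75, 79, 70, 69, 102, 115, 117, 122, 124, 124]
390 220 [80, 80, 80, 83, 77, 74, 77, 79, 83, 72, 75, 76, 75, 72, 72, 71, 63, 84, 115, 119, 121, 127, 129, 127, 123]
400 220 [79, 79, 80, 78, 80, 79, 72, 68, 70, 72, 72, 73, 74, 73, 71, 60, 59, 63, 67, 68, 77, 87, 97, 118, 107]
405 220 [43, 46, 47, 45, 43, 44, 58, 73, 74, 72, 73, 73, 71, 74, 67, 47, 45, 46, 47, 54, 56, 57, 57, 61, 59]
knob [[ 0.48275046 -0.36248154  0.176     ]]
```

```bash
python3 -m creep '[[-0.18,-0.25,0.4,0,0,0,0],[0,0,0.8,0,0,0,0],[0,0,0.6,0,0,0,0],[0,0,0.3,0,0,0,0],[0,0,0.1,0,0,0,0],[0,0,0,0,0,0,0],[0,0,0,0,0,0,0]]' 100; python3 go.py .4617 -.186 .1368 95.6; python3 - <<'E'
from m import *
T=camera("top");S=camera("scene")
rt,_=blob(T,[0,130,60],[6,255,255],(335,220,365,250));r=plane("top",[rt],.153)[0]
K=([0,0,0],[180,255,40]);ks,_=blob(S,*K,(105,230,142,265));k=plane("scene",[ks],.153)[0]
print(r,k,"x at saddle",k[0]+(r[0]-k[0])*(-.186-k[1])/(r[1]-k[1]))
cv2.imwrite("pics/B.png",cv2.resize(S[180:260,170:260],(720,600),interpolation=2))
E
python3 tq.py
```

```text
time_s: 19.62
eef_pos: [0.461, -0.1881, 0.1408]
ee_rot: [[-0.098, 0.995, 0.001], [0.995, 0.098, -0.0], [-0.0, 0.001, -1.0]]
wrist_force: [0.2, 0.1, -5.4]
finger_gap: 0.157
grip_force: 99.3
t 19.625 p [ 0.461  -0.1881  0.1408] tilt z [ 6.e-04 -2.e-04 -1.e+00] cm in tool [0.2  0.09 0.4 ] wz 0.0003 j7 0.63
[ 0.44476375 -0.00565629  0.153     ] [ 0.47773526 -0.36671003  0.153     ] x at saddle 0.4612327803330524
t 19.725 p [ 0.4609 -0.188   0.1408] R2 [-1.e-04  5.e-04 -1.e+00] F [-0.02  0.3  -4.19] Ttool [-0.041  0.011  0.034] Ftool [0.3  0.01 4.19] gap 0.1579459048343433 99.28318619728088
```

View pics/B.png

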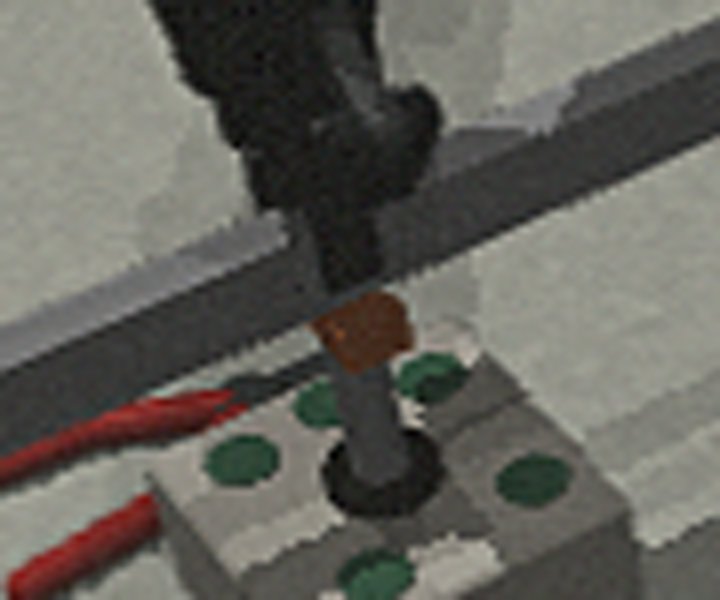

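The finger is centred about 3 mm to the −y side of the saddle, at (345,270) against (365,330). I'll correct that and lower slowly.

```bash
python3 -m creep '[[0.12,0.07,0,0,0,0,0],[0.12,0.06,0,0,0,0,0],[0,0,0.15,0,0,0,0],[0,0,0.1,0,0,0,0],[0,0,0,0,0,0,0],[0,0,0,0,0,0,0]]' 100; python3 tq.py
```

```text
time_s: 20.48
eef_pos: [0.4618, -0.1855, 0.1381]
ee_rot: [[-0.098, 0.995, 0.0], [0.995, 0.098, -0.0], [-0.0, 0.0, -1.0]]
wrist_force: [0.4, 0.1, -3.7]
finger_gap: 0.16
grip_force: 99.3
t 20.475 p [ 0.4618 -0.1855  0.1381] R2 [-0.  0. -1.] F [ 0.36  0.11 -3.65] Ttool [-0.028 -0.035 -0.042] Ftool [0.07 0.37 3.65] gap 0.15988388466132203 99.2836582660675
```

```bash
python3 -m creep '[[0,0,0.07,0,0,0,0],[0,0,0,0,0,0,0],[0,0,0,0,0,0,0]]'; python3 tq.py
```

```text
time_s: 20.85
eef_pos: [0.4618, -0.1854, 0.1374]
ee_rot: [[-0.098, 0.995, 0.0], [0.995, 0.098, 0.0], [0.0, 0.0, -1.0]]
wrist_force: [-0.4, 0.9, -4.6]
finger_gap: 0.165
grip_force: 99.3
t 20.85 p [ 0.4618 -0.1854  0.1374] R2 [ 0.e+00  1.e-04 -1.e+00] F [-0.45  0.94 -4.61] Ttool [-0.067 -0.021  0.035] Ftool [ 0.98 -0.35  4.61] gap 0.1650138020474016 99.28392291069031
```

```bash
python3 -m creep '[[0,0,0.05,0,0,0,0],[0,0,0,0,0,0,0],[0,0,0,0,0,0,0]]'; python3 -m creep '[[0,0,0.05,0,0,0,0],[0,0,0,0,0,0,0],[0,0,0,0,0,0,0]]'
```

```text
time_s: 21.22
eef_pos: [0.4618, -0.1854, 0.1369]
ee_rot: [[-0.098, 0.995, -0.0], [0.995, 0.098, 0.0], [0.0, 0.0, -1.0]]
wrist_force: [-0.6, 1.2, -5.3]
finger_gap: 0.159
grip_force: 99.4
time_s: 21.6
eef_pos: [0.4618, -0.1854, 0.1368]
ee_rot: [[-0.098, 0.995, 0.0], [0.995, 0.098, 0.0], [0.0, 0.0, -1.0]]
wrist_force: [-3.0, 1.1, 0.6]
finger_gap: 0.161
grip_force: 99.9
```

The saddle has taken the weight. I'll average the moment to check for balance.

```bash
python3 avg.py; python3 tq.py
```

```text
t 22.8 [ 6.8390e-01  4.0190e-01  3.9000e-03  1.9430e+00 -2.7793e+00 -4.9777e+00] [0.0145 0.0105 0.0063 0.098  0.0889 0.2685] d mm 80.73834151666452 +- -2.1164342596465047
t 22.8 p [ 0.4619 -0.1854  0.1368] R2 [ 2.e-04  3.e-04 -1.e+00] F [-2.45  1.16  5.93] Ttool [ 0.661  0.384 -0.017] Ftool [ 1.4  -2.32 -5.93] gap 0.1640492350047144 100.54639935493469
```

```bash
python3 -m creep '[[0,0,-0.04,0,0,0,0],[0,0,0,0,0,0,0],[0,0,0,0,0,0,0]]' 60; python3 -m creep '[[0,0,0,0,0,0,0],[0,0,0,0,0,0,0]]' 20;  python3 tq.py
```

```text
time_s: 23.18
eef_pos: [0.4618, -0.1854, 0.1368]
ee_rot: [[-0.098, 0.995, 0.0], [0.995, 0.098, 0.0], [0.0, 0.0, -1.0]]
wrist_force: [-2.7, 1.5, 3.6]
finger_gap: 0.164
grip_force: 100.5
time_s: 23.42
eef_pos: [0.4618, -0.1854, 0.1368]
ee_rot: [[-0.098, 0.995, 0.0], [0.995, 0.098, 0.0], [0.0, 0.0, -1.0]]
wrist_force: [-2.5, 2.3, 3.0]
finger_gap: 0.162
grip_force: 100.5
t 23.425 p [ 0.4618 -0.1854  0.1368] R2 [ 0.  0. -1.] F [-2.53  2.27  2.97] Ttool [0.58  0.33  0.011] Ftool [ 2.51 -2.29 -2.97] gap 0.1623673583346095 100.4738438129425
```

```bash
python3 -m creep '[[0,0,0,0,0,0,1.5],[0,0,0,0,0,0,1.8],[0,0,0,0,0,0,1.9],[0,0,0,0,0,0,1.9],[0,0,0,0,0,0,1.9]]' 20; python3 - <<'E'
from m import *
T=camera("top");S=camera("scene")
cv2.imwrite("pics/C.png",np.hstack([cv2.resize(T[190:260,330:450],(360,210)),cv2.resize(S[130:270,100:310],(420,280))[:210]]))
cv2.imwrite("pics/sceneC.png",S)
rt,_=blob(T,[0,130,60],[6,255,255],(335,220,365,250));rs,_=blob(S,[0,130,50],[6,255,255],(260,120,340,180))
print("red",rt,rs,tri(rs,rt))
K=([0,0,0],[180,255,40]);ks,_=blob(S,*K,(105,230,142,265));print("knob",ks,plane("scene",[ks],.15))
E
python3 tq.py
```

```text
time_s: 24.05
eef_pos: [0.462, -0.1855, 0.1368]
ee_rot: [[-0.098, 0.995, 0.0], [0.995, 0.098, -0.0], [-0.0, 0.0, -1.0]]
wrist_force: [0.5, -0.6, -0.0]
finger_gap: 0.221
grip_force: 0.0
red [354.01223242 237.81957187] [284.71069182 174.58490566] (array([ 0.44427888, -0.00297186,  0.16501183]), np.float64(0.0006925744278721323))
knob [125.31535948 254.91013072] [[ 0.47998184 -0.36477172  0.15      ]]
t 24.15 p [ 0.4619 -0.1855  0.1368] R2 [-1.e-04  2.e-04 -1.e+00] F [ 0.   -0.47 -0.71] Ttool [-0.003  0.008 -0.014] Ftool [-0.47 -0.04  0.71] gap 0.2228874980249614 0.0
```

```bash
cat > k.py <<'E'
from m import *
T=camera("top");S=camera("scene");K=([0,0,0],[180,255,40])
rt,_=blob(T,[0,130,60],[6,255,255],(335,220,365,250));ks,_=blob(S,*K,(105,230,142,265));r=plane("top",[rt],.15)[0];k=plane("scene",[ks],.15)[0]
print(rt.round(2),ks.round(2),r,k,"x at saddle",k[0]+(r[0]-k[0])*(-.186-k[1])/(r[1]-k[1]),read_state()["time_s"])
E
python3 k.py; python3 -m creep '[[0,0,0,0,0,0,2.4],[0,0,0,0,0,0,3],[0,0,0,0,0,0,4],[0,0,0,0,0,0,5],[0,0,0,0,0,0,6],[0,0,0,0,0,0,6]]' 20; python3 k.py; python3 tq.py
```

```text
[353.41 237.38] [125.55 254.94] [ 0.44616305 -0.00316552  0.15      ] [ 0.48028123 -0.3644148   0.15      ] x at saddle 0.4634308504046105 24.25
time_s: 25.0
eef_pos: [0.4618, -0.1854, 0.1368]
ee_rot: [[-0.098, 0.995, 0.0], [0.995, 0.098, 0.0], [0.0, 0.0, -1.0]]
wrist_force: [-0.7, 0.1, 0.5]
finger_gap: 0.702
grip_force: 0.0
[353.4  237.44] [125.26 254.97] [ 0.44604255 -0.00313929  0.15      ] [ 0.48007366 -0.36489008  0.15      ] x at saddle 0.4632448710421726 25.1
t 25.1 p [ 0.4618 -0.1854  0.1368] R2 [ 0. -0. -1.] F [ 0.47 -0.45  0.27] Ttool [-0.039  0.017 -0.045] Ftool [-0.49  0.42 -0.27] gap 0.7007110139840248 0.0
```

The lever lies still on the saddle, and the fingers are open and clear. I'll retract straight up, check again, and hand in.

```bash
python3 -m creep '[[0,0,-0.5,0,0,0,6],[0,0,-1.5,0,0,0,6],[0,0,-2.5,0,0,0,6],[0,0,-3,0,0,0,6],[0,0,-3,0,0,0,6],[0,0,-1,0,0,0,6],[0,0,0,0,0,0,6],[0,0,0,0,0,0,6]]'; python3 k.py; python3 - <<'E'
from m import *
S=camera("scene");h=cv2.cvtColor(S,40)
m=cv2.inRange(h,np.array([0,130,50]),np.array([6,255,255]))
for c in cv2.findContours(m,0,2)[0]:
    if cv2.contourArea(c)>8: print(cv2.boundingRect(c))
E
```

```text
time_s: 26.1
eef_pos: [0.4611, -0.185, 0.2506]
ee_rot: [[-0.098, 0.995, -0.002], [0.995, 0.098, 0.001], [0.001, -0.002, -1.0]]
wrist_force: [0.3, -0.5, 0.1]
finger_gap: 0.707
grip_force: 0.0
[353.74 237.48] [125.59 254.8 ] [ 0.44595231 -0.00383883  0.15      ] [ 0.47999621 -0.3642604   0.15      ] x at saddle 0.463158483975782 26.2
(171, 246, 19, 14)
(178, 232, 23, 9)
(280, 172, 11, 6)
```

```bash
python3 - <<'E'
from m import *
R=([0,130,50],[6,255,255])
def t(T,S,rt,rs):
    a,_=blob(T,*R,rt);b,_=blob(S,*R,rs);return a,b,tri(b,a)
print(t(cv2.imread("pics/top0.png"),cv2.imread("pics/scene0.png"),(150,200,185,225),(415,145,440,175)))
T=camera("top");S=camera("scene");print(t(T,S,(335,220,365,250),(270,165,300,185)))
K=([0,0,0],[180,255,40])
b,c=blob(S,*K,(105,230,142,265));print(b,cv2.contourArea(c),cv2.boundingRect(c))
print(plane("scene",[b],.143),plane("scene",[b],.157))
E
```

```text
(array([168.46867168, 211.40100251]), array([427.61403509, 157.56140351]), (array([0.50741526, 0.39383855, 0.099971  ]), np.float64(0.00022556700180345558)))
(array([353.61428571, 237.39761905]), array([284.66666667, 174.63945578]), (array([ 0.44482873, -0.00269979,  0.16512214]), np.float64(0.0005102831682297019)))
[125.42307692 254.91586538] 208.0 (117, 246, 19, 18)
[[ 0.47301806 -0.36488446  0.143     ]] [[ 0.48718505 -0.36432199  0.157     ]]
```

The red band sits 65.2 mm higher than it did in the rack, against 65 mm expected, so the lever is level.

```bash
python3 -c "
from bench import robot
print(robot.hand_in())"
```

```text
the job is handed in; nothing more can be done
None
```

I handed the job in at about 26 s; no verdict came back. My last check showed the lever released, level and at rest in the saddle's channel, with the gripper raised clear.

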